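Unscrew the red cap of the polish canister on the body-shop cart

ROBOT

A 7-joint arm with a two-finger parallel gripper is mounted at the origin on the work surface. World frame = base frame: x ahead of the robot, y to its left, z up, the work surface at z = 0. Lengths are in mm, angles in rad, forces in N, time in s.
With the tool pointing down it reaches from about 400 to 900 mm from the base axis. Payload 5.5 kg.
Tool frame: the origin (TCP) lies between the finger pads; the fingertips stand 17 mm ahead of it and the grasp point (between the pads) lies 2 mm behind it (robot.finger_overhang is the distance from the TCP to the fingertips, in mm); z points along the fingers, y is the line along which they close (so a half turn about z gives the same grasp; the last joint's range is limited). The gripper opens to 92 mm and grips with 3 to 60 N. Pads are 19 mm wide; open, the fingers measure 130 mm over their backs; the gripper's body (75 mm by 190 mm) begins 47 mm behind the grasp point.
Start: joints at [1.511, 0.501, -0.427, 1.55, 0.221, 1.138, -0.21], TCP at [206.228, -616.417, 243.729] pointing down, gripper open.
Joint ranges: [-2.88, 2.88], [-0.31, 2.03], [-1.54, 1.56], [0.2, 2.42], [-1.41, 4.55], [0.19, 2.02], [-2.57, 2.57]. Speed limits (rad/s): [2.57, 2.57, 3.14, 3.14, 3.14, 3.14, 3.14].

INTERFACE

Orientations are given as a unit quaternion [x, y, z, w].
In Python, from workcell import robot, grab_frame gives the robot as it stands (robot), with the cameras as plain functions.
- The arm moves only by the tool drive_effector, called after "Call:" in YAML: its name, and indented under it one key for each argument. Schema: {"type":"object","properties":{"motion":{"type":"object","properties":{"ticks":{"type":"array","items":{"type":"array","items":{"type":"number"},"minItems":4,"maxItems":4},"minItems":1,"maxItems":10}},"additionalProperties":false,"required":["ticks"]},"jaw":{"type":"number"},"clamp_n":{"type":"number"},"only":{"type":"string"},"quiet":{"type":"boolean"},"lines":{"type":"string"}},"required":["motion"],"additionalProperties":false}. motion is an object whose key "ticks" holds a list of rows, 1 to 10 of them, each of 4 numbers: dx, dy, dz in mm, then a turn about the tool's z in rad; each row is the pose to reach, as a shift and turn from the pose commanded when the call began, along the tool's axes at that moment; what a row does not reach only later rows make up. A row lasts 1/10 s, in which the tool goes at most 50 mm and 0.15 rad, less where a joint would pass 70% of its speed; a pose out of reach is approached as far as the arm can. jaw is the finger opening in mm, set as the call begins (left out keeps the last). The fingers move at their own pace and stop on an object; clamp_n is the grip in N (left out, the last holds). Time passes only in rows, so rows that do not move let the fingers close. The tool returns the time, the measured TCP pose, the force, the opening and the grip force at its end. only (a regular expression) keeps the lines of the reply that match it, lines (a string "A,B") keeps lines A to B, and quiet returns only ok. Input that does not fit is refused with a message, and nothing moves.
- robot.state(): the state, without advancing time (a new reading comes with each control period).
- grab_frame(name): name is "side" or "top" or "wrist"; returns a dict with "color" (420x560x3 uint8, red, green, blue), "camera_matrix" (3x3 intrinsics, pixels), "camera_from_world" (4x4, takes a point from world to camera coordinates). Camera axes: x right, y down, z forward; pixel columns grow to the right and rows downward; lengths in mm; the calibration is good to about 2 mm. A picture is of the moment at which its call begins. There is no depth.
- robot.finish_job(): hands the job in; it is judged then, once.
The state is a dict: "time_s": time; "joint_pos": joint angles; "joint_vel": joint speeds; "joint_efforts": joint torques, N m; "tcp_pos": TCP position; "eef_rot": TCP orientation; "ft_force": force on the tool from outside, world axes, zero at the start; "torque": the same for the moment, N m; "opening": finger opening in mm; "finger_force": force on a finger pad.
Only numpy, scipy, OpenCV 4.12 (cv2) and the standard library are available. Lean on these libraries where they do the work, as an engineer would, in place of code of your own. Each camera call takes 0.05 s, during which the arm holds its last target. There are 200 camera calls.

TASK

Unscrew the red cap from its black canister, twisting and regripping until it lifts free, and set it open side down inside the shallow metal tray; place it, do not drop it. Leave the blue-capped canister untouched.

Things in the scene. Friction and masses are not known exactly. Their poses are not given: they have to be found in the camera images.
- red_cap: Ribbed red screw cap, 54 mm across, 32 mm tall, 0.06 kg. Origin: centre of its underside; z up, top at +32 mm. Coarse right-hand thread: anticlockwise from above loosens. Stiff at first (0.2 N m; grip about 30 N); rises 3 mm per 60 degrees: follow it. Free after 110 to 145 degrees in all; more does no harm. Stays put between twists. Grasp in any direction, fingertips 5 mm above its underside.
- canister_mouth (a point): Centre of the mouth of the black canister under the red cap: top of its 34 mm threaded neck, 145 mm above the table, z up; screwed on, the cap's underside is about 24 mm lower. Canister 80 mm across, shoulder 118 mm above the table, in a perforated metal sleeve on a 104 mm square plate bolted to the table: it cannot move or turn.
- blue_canister: The bystander: the same black canister, same holder and size but with a blue cap (54 mm across, its top 153 mm above the table), also bolted down. Origin: centre of the underside of its plate, on the table. Must not be touched.
- tray_in (a point): Centre of the inner floor (4 mm above the table) of the shallow square aluminium tray, 160 by 160 mm outside, 18 mm high, walls 4 mm thick; x and y along its sides, z up. The tray is fixed to the table.

How it is judged (in metres and radians):
On the way:
1. the red cap has come off: its underside is above the canister's mouth (z of red_cap in the frame of canister_mouth above 0.005 m), for 0.1 s.
At the end, for the whole second after the job is handed in: The red cap rests inside the tray, open side down and level within 10 degrees, its underside on the tray's floor (within 6 mm), its centre within 52 mm of the tray's centre along each side, at rest and released (x of red_cap in the frame of tray_in between -0.052 and 0.052 m and y of red_cap in the frame of tray_in between -0.052 and 0.052 m and z of red_cap in the frame of tray_in between -0.006 and 0.006 m and angle between red_cap's own z axis and vertical below 0.17 rad and linear speed of red_cap below 0.02 m/s); the robot touches nothing.
It fails at once if the blue-capped canister is touched (more than 2 N) (contact force between any of the fingers, the arm, red_cap and blue_canister above 2 N).
It fails at once if the red cap is dropped: it falls unheld at more than 0.8 m/s (a fall of over 3 cm) (linear speed of red_cap above 0.8 m/s and contact force between the fingers and red_cap below 0.5 N).
It also fails if it takes over 53 s, if anything falls off the work surface, if the arm or the gripper's body presses on something with over 40 N, if the wrist force passes 120 N, or if a joint passes its speed limit or range.

## Working session

There is one attempt and no reset: what is moved stays moved. The work goes in short steps, Python scripts to look and compute and a tool call to move; the robot and the scene stay as the last step left them, time stands still between calls to the robot, and variables do not carry over. Pictures are saved under pics/ and viewed, at most 10 in all, crops included, and the job is handed in when it is done.

```bash
mkdir -p pics; ls; python3 - <<'E'
from workcell import robot, grab_frame
import cv2,numpy as np
s=robot.state();print(s)
fs=[]
for n in("top","side"):
    f=grab_frame(n);fs.append(f)
    print(n,f["camera_matrix"].round(1).tolist(),f["camera_from_world"].round(3).tolist())
    cv2.imwrite(f"pics/{n}0.png",f["color"][:,:,::-1])
E
```

```text
pics
workcell.py
{'time_s': 0.0, 'joint_pos': array([ 1.51117303,  0.5018287 , -0.42682094,  1.55147162,  0.22080632,
        1.13832473, -0.21032588]), 'joint_vel': array([-0.00065027,  0.00220419,  0.00097469, -0.00123287,  0.00080062,
        0.00147855,  0.00104667]), 'joint_efforts': array([ 4.69482347e-04, -5.66588759e+01, -5.81593081e+00, -2.79107594e+01,
       -6.85013831e-02,  3.10221396e-02,  2.66982661e-04]), 'tcp_pos': array([ 205.96234868, -615.78072038,  242.68398024]), 'eef_rot': array([ 9.86995935e-01,  1.60742195e-01, -1.27812302e-04, -9.76646959e-04]), 'ft_force': array([0.13552146, 0.06785119, 0.00162706]), 'torque': array([ 0.00843801,  0.00464551, -0.00998649]), 'finger_force': 0.0, 'opening': 92.25693009357126}
top [[516.5, 0.0, 281.5], [0.0, 516.5, 213.9], [0.0, 0.0, 1.0]] [[-0.027, -1.0, -0.009, 11.577], [-0.998, 0.027, -0.052, 546.649], [0.053, 0.008, -0.999, 1062.696], [0.0, 0.0, 0.0, 1.0]]
side [[491.6, 0.0, 279.7], [0.0, 491.6, 210.2], [0.0, 0.0, 1.0]] [[-0.7, -0.714, 0.015, 384.315], [-0.377, 0.351, -0.857, 282.095], [0.607, -0.606, -0.515, 702.862], [0.0, 0.0, 0.0, 1.0]]
```

View pics/top0.png

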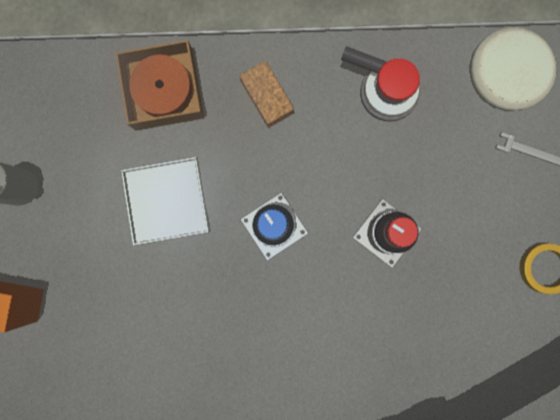

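View pics/side0.png

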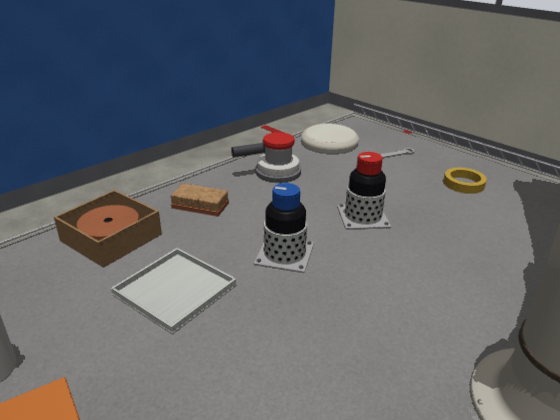

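The top view shows the red cap at about (402,232), the blue cap at (272,224) and the tray centred near (165,201). The red object at (398,80) is a decoy. In the side view the caps are at (369,163) and (286,196), and the tray is at (175,287).

```bash
cat > h.py <<'E'
from workcell import robot, grab_frame
import cv2,numpy as np
from scipy.spatial.transform import Rotation as R
def ray(f,p):
    T=f["camera_from_world"];d=np.linalg.inv(f["camera_matrix"])@[p[0],p[1],1]
    r=T[:3,:3].T
    return -r@T[:3,3], r@d
def onz(f,p,z):
    o,d=ray(f,p);return o+d*(z-o[2])/d[2]
def proj(f,X):
    T=f["camera_from_world"];q=f["camera_matrix"]@(T[:3,:3]@X+T[:3,3]);return q[:2]/q[2]
def two(f,p,g,q):
    (a,d),(b,e)=ray(f,p),ray(g,q)
    t=np.linalg.lstsq(np.c_[d,-e],b-a,rcond=None)[0]
    P,Q=a+t[0]*d,b+t[1]*e
    return (P+Q)/2,np.linalg.norm(P-Q)
def redmask(im,near=None):
    i=im.astype(int);m=((i[...,0]>90)&(i[...,1]<60)&(i[...,2]<60)).astype(np.uint8)
    return m
def bluemask(im):
    i=im.astype(int);return ((i[...,2]>110)&(i[...,0]<60)&(i[...,1]<110)).astype(np.uint8)
def blob(m,c):
    n,l,s,ce=cv2.connectedComponentsWithStats(m)
    k=1+np.argmin([np.hypot(*(x-c))+(1e3 if s[j+1][4]<60 else 0) for j,x in enumerate(ce[1:])])
    return ce[k],s[k],(l==k).astype(np.uint8)
def tool(v):  # world vector -> tool axes
    return R.from_quat(robot.state()["eef_rot"]).inv().apply(v)
E
python3 - <<'E'
from h import *
t=grab_frame("top");s=grab_frame("side")
for nm,mk,ct,cs in(("red",redmask,(402,232),(369,163)),("blue",bluemask,(272,224),(286,196))):
    a,sa,ma=blob(mk(t["color"]),ct);b,sb,mb=blob(mk(s["color"]),cs)
    h=cv2.convexHull(cv2.findNonZero(ma)); e=cv2.minEnclosingCircle(h)
    print(nm,a,sa,b,sb,e,"top plane153",onz(t,e[0],153).round(1),"tri",two(t,a,s,b), "diam",2*e[1]/516.5*910)
im=t["color"].astype(int)
i=cv2.cvtColor(t["color"],cv2.COLOR_RGB2HSV);m=((i[...,2]>150)&(i[...,1]<60)).astype(np.uint8)
m=cv2.morphologyEx(m,cv2.MORPH_CLOSE,np.ones((7,7)))
c,st,mm=blob(m,(165,201));r=cv2.minAreaRect(cv2.findNonZero(mm));print("tray",c,st,r)
P=[onz(t,p,18) for p in cv2.boxPoints(r)];print(np.round(P,1),np.mean(P,0),[np.linalg.norm(P[k]-P[k-1]) for k in range(4)])
print("side tray check",proj(s,np.array([*np.mean(P,0)[:2],4])))
# plate check
print(R.from_quat(robot.state()["eef_rot"]).as_matrix().round(3))
E
```

```text
red [392.37414966  84.13605442] [377  60  42  41 147] [371.00775194 160.6124031 ] [358 152  25  22 258] ((397.4607849121094, 79.46078491210938), 20.84201431274414) top plane153 [ 781.  -224.2  153. ] tri (array([ 679.17941171, -281.26531063,   98.67589892]), np.float64(242.25037971125263)) diam 73.44136698779155
blue [277. 210.] [277 210   1   1   1] [286.81545064 189.60944206] [273 183  27  13 233] ((277.0, 210.0), 9.999999747378752e-05) top plane153 [546.8   3.5 153. ] tri (array([542.69481097,  -0.83176701, 137.92814593]), np.float64(13.62368468159458)) diam 0.00035237172391537906
tray [163.9754977  200.82933469] [ 121  157   87   89 5877] ((163.81842041015625, 200.77398681640625), (76.87853240966797, 76.99116516113281), 80.27242279052734)
[[649.2 333.4  18. ]
 [672.1 173.8  18. ]
 [512.8 149.7  18. ]
 [490.1 308.   18. ]] [581.07046933 241.25529161  18.        ] [np.float64(161.1321760014954), np.float64(161.22312083661228), np.float64(161.10746223024063), np.float64(159.9468978053412)]
side tray check [174.25925479 288.49641679]
[[ 0.948  0.317 -0.   ]
 [ 0.317 -0.948  0.001]
 [ 0.    -0.001 -1.   ]]
```

```bash
cat >> h.py <<'E'
def hsv(im,lo,hi):
    i=cv2.cvtColor(im,cv2.COLOR_RGB2HSV);h=i[...,0].astype(int)
    ok=((h>=lo)&(h<=hi)) if lo<=hi else ((h>=lo)|(h<=hi))
    return (ok&(i[...,1]>130)&(i[...,2]>60)).astype(np.uint8)
def redmask(im): return cv2.morphologyEx(hsv(im,172,5),cv2.MORPH_CLOSE,np.ones((5,5)))
def bluemask(im): return cv2.morphologyEx(hsv(im,105,125),cv2.MORPH_CLOSE,np.ones((5,5)))
E
python3 - <<'E'
from h import *
t=grab_frame("top");s=grab_frame("side")
for nm,mk,ct,cs in(("red",redmask,(402,232),(369,163)),("blue",bluemask,(272,224),(286,196))):
    a,sa,ma=blob(mk(t["color"]),ct);b,sb,mb=blob(mk(s["color"]),cs)
    e=cv2.fitEllipse(cv2.convexHull(cv2.findNonZero(ma)))
    # side: mid of the silhouette ~ cap axis point at z~137
    print(nm,a,sa,b,sb,np.round(e[0],1),np.round(e[1],1),"153:",onz(t,e[0],153).round(1),"diam",np.array(e[1])/516.5*910,"tri",two(t,e[0],s,b),
     "side at 137",onz(s,(sb[0]+sb[2]/2-.5,sb[1]+sb[3]/2-.5),137).round(1))
E
```

```text
red [402.35633803 231.63521127] [388 217  30  30 710] [369.16468254 162.96230159] [357 152  26  23 504] [402.4 231.6] [29.8 29.9] 153: [ 501.4 -222.2  153. ] diam [52.55563893 52.68160983] tri (array([ 502.03451581, -225.54836103,  136.41867284]), np.float64(1.1627425268594476)) side at 137 [ 501.1 -224.4  137. ]
blue [272.17353952 223.85223368] [258 210  29  28 582] [285.84556575 196.20336391] [272 183  28  27 654] [271.9 223.6] [27.6 28.1] 153: [522.4  13.3 153. ] diam [48.70760516 49.44761954] tri (array([522.52715614,  13.33463248, 136.24269558]), np.float64(1.3279280549159178)) side at 137 [522.1  13.8 137. ]
```

Call:
drive_effector:
  motion: {"ticks": [[40, -28, 0, 0], [81, -56, 0, 0], [121, -84, 0, 0], [162, -112, 0, 0], [202, -140, 0, 0], [243, -168, 0, 0], [283, -196, 0, 0], [324, -224, 0, 0], [364, -252, 0, 0], [405, -280, 0, 0]]}
  jaw: 92

```text
time_s: 1.3
tcp_pos: [502.3, -220.9, 244.0]
eef_rot: [0.987, 0.16, 0.0, 0.0]
ft_force: [0.3, -0.4, -1.1]
opening: 91.7
finger_force: 0.0
```

```bash
python3 -c "
from h import *
s=robot.state();print(s['joint_pos'].round(2),s['tcp_pos'],s['time_s'])
f=grab_frame('wrist');cv2.imwrite('pics/w1.png',f['color'][:,:,::-1])
print(proj(f,np.array([501.4,-222.8,153])))
b=blob(redmask(f['color']),proj(f,np.array([501.4,-222.8,153])));e=cv2.fitEllipse(cv2.convexHull(cv2.findNonZero(b[2])));print(e,onz(f,e[0],153))"
```

```text
[ 0.88  0.35 -0.63  1.8   0.23  1.06 -1.09] [ 502.31339511 -220.89211216  244.03601714] 1.3
[281.79653653 219.46411898]
((283.85595703125, 215.64833068847656), (74.13835906982422, 78.92861938476562), 179.2979278564453) [ 504.60292799 -223.27570974  153.        ]
```

View pics/w1.png

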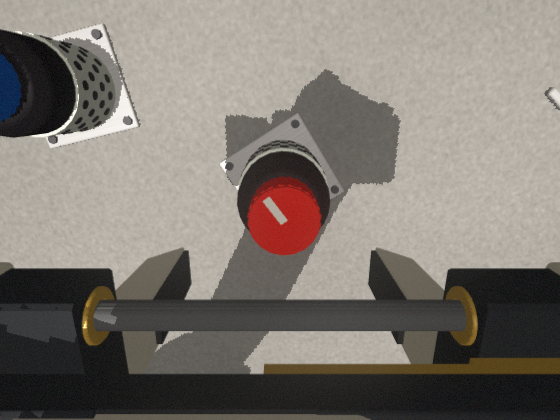

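The wrist view shows the red cap centred near (284,215) with the blue cap at the far left edge, which agrees with the fix of about (502,-223). I'll wind the wrist up the tightening way first, staying above the cap, so the whole loosening turn fits its range.

Call:
drive_effector:
  motion: {"ticks": [[0.4, 0.7, 0, 0.15], [0.4, 0.7, 0, 0.3], [0.4, 0.7, 0, 0.45], [0.4, 0.7, 0, 0.6], [0.4, 0.7, 0, 0.75], [0.4, 0.7, 0, 0.9], [0.4, 0.7, 0, 1.05], [0.4, 0.7, 0, 1.2], [0.4, 0.7, 0, 1.35], [0.4, 0.7, 0, 1.5]]}

```text
time_s: 2.35
tcp_pos: [501.9, -223.1, 243.8]
eef_rot: [0.83, -0.558, 0.0, -0.0]
ft_force: [0.5, -0.1, -0.3]
opening: 91.6
finger_force: 0.0
```

Call:
drive_effector:
  motion: {"ticks": [[0, 0, 10, 0.15], [0, 0, 20, 0.3], [0, 0, 30, 0.45], [0, 0, 35, 0.6], [0, 0, 40, 0.75], [0, 0, 40, 0.9], [0, 0, 40, 1.05], [0, 0, 40, 1.2], [0, 0, 40, 1.2], [0, 0, 40, 1.2]]}

```text
time_s: 3.35
tcp_pos: [494.2, -236.5, 183.0]
eef_rot: [-0.394, 0.919, 0.004, 0.01]
ft_force: [-0.1, -1.5, 1.5]
opening: 91.9
finger_force: 0.0
```

```bash
python3 -c "
from h import *
s=robot.state();print(s['joint_pos'].round(2),s['tcp_pos'],s['time_s'])
for n in('wrist','side','top'):
  f=grab_frame(n);cv2.imwrite('pics/%s2.png'%n,f['color'][:,:,::-1])"
```

```text
[-0.54  1.04  1.56  1.91 -1.09  1.41 -2.57] [ 494.16661481 -236.46580609  183.00943716] 3.35
```

View pics/wrist2.png

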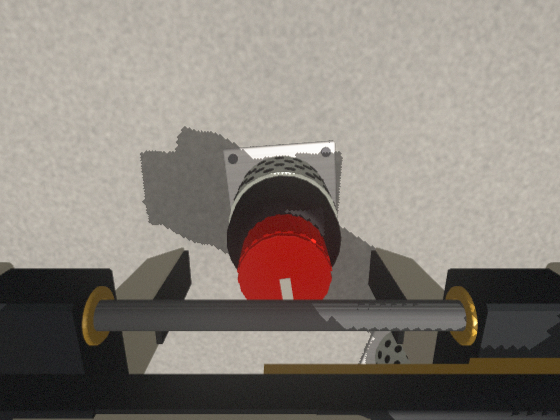

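The wrist view shows the cap at about (285,270), clear of the fingers. The wrist hit its limit at joint 7 = -2.57, because a positive tool turn drives joint 7 negative. That is already the loosening-start end, so I'll back off.

Call:
drive_effector:
  motion: {"ticks": [[0, 0, -30, -0.15], [0, 0, -40, -0.3], [0, 0, -40, -0.45], [0, 0, -40, -0.6], [0, 0, -40, -0.75], [0, 0, -40, -0.9], [0, 0, -40, -1.05], [0, 0, -40, -1.2], [0, 0, -40, -1.2], [0, 0, -40, -1.2]]}

```text
time_s: 4.5
tcp_pos: [489.8, -241.2, 226.6]
eef_rot: [0.841, -0.541, 0.004, -0.014]
ft_force: [0.3, -0.2, -0.2]
opening: 91.6
finger_force: 0.0
```

```bash
python3 -c "
from h import *
s=robot.state();print(s['joint_pos'].round(2),s['tcp_pos'],s['time_s'],R.from_quat(s['eef_rot']).as_matrix().round(3))"
```

```text
[-0.53  0.74  1.41  1.88 -0.81  1.24 -1.57] [ 489.76516452 -241.22487781  226.59891697] 4.5 [[ 0.414 -0.91   0.022]
 [-0.91  -0.413  0.019]
 [-0.009 -0.028 -1.   ]]
```

Call:
drive_effector:
  motion: {"ticks": [[-11.2, -17.5, 0.6, 0], [-11.2, -17.5, 20, 0], [-11.2, -17.5, 40.6, 0], [-11.2, -17.5, 40.6, 0], [-11.2, -17.5, 40.6, 0]]}

```text
time_s: 5.0
tcp_pos: [501.0, -223.2, 185.3]
eef_rot: [0.841, -0.541, 0.003, -0.012]
ft_force: [0.1, -0.5, -0.2]
opening: 91.8
finger_force: 0.0
```

```bash
python3 -c "
from h import *
s=robot.state();print(s['joint_pos'].round(2),s['tcp_pos'],s['time_s'],tool(np.array([502,-223,143.5])-s['tcp_pos']))
t=grab_frame('side');w=grab_frame('wrist')
b=blob(redmask(w['color']),proj(w,np.array([502,-223,153.])));print(b[:2],proj(w,np.array([502,-223,153.])))
cv2.imwrite('pics/both3.png',np.hstack([t['color'][60:300,220:500],w['color'][100:340,140:420]])[:,:,::-1])"
```

```text
[-0.54  0.79  1.35  1.91 -0.87  1.19 -1.57] [ 500.99138019 -223.20105415  185.342011  ] 5.0 [ 6.01350277e-01 -2.68624359e-02  4.18503199e+01]
(array([282.39233727, 241.41197473]), array([ 234,  191,   96,  103, 7282], dtype=int32)) [276.91429515 253.17672942]
```

View pics/both3.png

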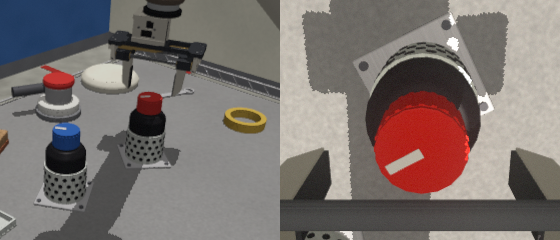

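The crop shows the cap between the open fingers. Its column centre is about 282 and the finger midline is about 280, so it is centred. Descending and closing.

Call:
drive_effector:
  motion: {"ticks": [[0.6, 0, 14, 0], [0.6, 0, 28, 0], [0.6, 0, 42, 0], [0.6, 0, 42, 0], [0.6, 0, 42, 0]]}

```text
time_s: 5.6
tcp_pos: [501.5, -222.6, 142.1]
eef_rot: [0.841, -0.54, 0.002, -0.012]
ft_force: [-0.9, -0.1, -0.3]
opening: 91.9
finger_force: 0.0
```

Call:
drive_effector:
  motion: {"ticks": [[0, 0, 0, 0], [0, 0, 0, 0], [0, 0, 0, 0], [0, 0, 0, 0], [0, 0, 0, 0], [0, 0, 0, 0], [0, 0, 0, 0]]}
  jaw: 40
  clamp_n: 35

```text
time_s: 6.3
tcp_pos: [501.3, -223.1, 142.8]
eef_rot: [0.841, -0.54, 0.002, -0.012]
ft_force: [-2.4, -1.0, 1.5]
opening: 52.1
finger_force: 35.0
```

Call:
drive_effector:
  motion: {"ticks": [[0, 0, -0.3, -0.1], [0, 0, -0.6, -0.2], [0, 0, -0.9, -0.3], [0, 0, -1.2, -0.4], [0, 0, -1.4, -0.5], [0, 0, -1.4, -0.5]]}

```text
time_s: 6.9
tcp_pos: [501.3, -222.7, 144.2]
eef_rot: [0.949, -0.315, 0.005, -0.012]
ft_force: [-2.8, -1.4, 0.4]
opening: 52.0
finger_force: 35.0
```

```bash
python3 -c "
from h import *
s=robot.state();print(s['joint_pos'].round(2),s['tcp_pos'],s['torque'])
t=grab_frame('top');print(blob(redmask(t['color']),(402,232))[:2])
cv2.imwrite('pics/t4.png',cv2.resize(t['color'][180:290,340:470],None,fx=3,fy=3)[:,:,::-1])"
```

```text
[-0.46  0.74  1.19  1.94 -0.84  1.06 -1.11] [ 501.25162239 -222.72398806  144.15086596] [-0.17998702  0.76618803  0.06617772]
(array([398.02122987,  78.90556369]), array([ 378,   59,   42,   41, 1366], dtype=int32))
```

Call:
drive_effector:
  motion: {"ticks": [[0, 0, -0.3, -0.12], [0, 0, -0.7, -0.24], [0, 0, -1.0, -0.36], [0, 0, -1.4, -0.48], [0, 0, -1.7, -0.6], [0, 0, -2.0, -0.72], [0, 0, -2.4, -0.84], [0, 0, -2.7, -0.96], [0, 0, -2.9, -1], [0, 0, -2.9, -1]]}

```text
time_s: 7.95
tcp_pos: [500.5, -223.9, 146.6]
eef_rot: [0.984, 0.177, 0.009, -0.007]
ft_force: [-4.5, -3.4, -2.3]
opening: 52.1
finger_force: 34.9
```

```bash
python3 -c "
from h import *
s=robot.state();print(s['joint_pos'].round(2),s['tcp_pos'],s['torque'])
f=grab_frame('wrist');cv2.imwrite('pics/w5.png',f['color'][:,:,::-1])"
```

```text
[-0.35  0.6   0.98  1.93 -0.64  0.95 -0.27] [ 500.46589491 -223.89985223  146.62757235] [-0.82772715  0.90739486 -0.08127655]
```

View pics/w5.png

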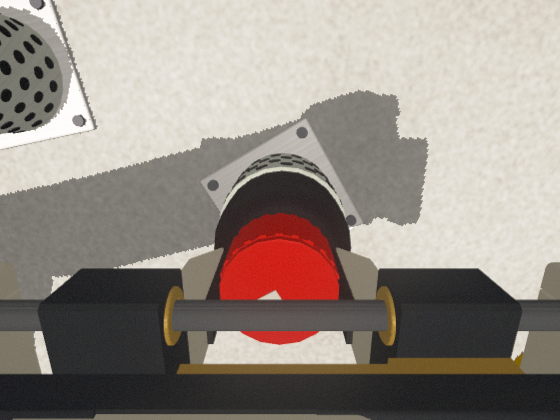

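The wrist view shows both pads on the cap sides, with the cap centred near (280,285). Side forces are low, so I'll keep turning and following the rise.

Call:
drive_effector:
  motion: {"ticks": [[0, 0, -0.3, -0.12], [0, 0, -0.7, -0.24], [0, 0, -1.0, -0.36], [0, 0, -1.4, -0.48], [0, 0, -1.7, -0.6], [0, 0, -2.0, -0.72], [0, 0, -2.4, -0.84], [0, 0, -2.7, -0.96], [0, 0, -3.1, -1.08], [0, 0, -3.4, -1.2]]}

```text
time_s: 9.0
tcp_pos: [500.9, -225.1, 150.3]
eef_rot: [0.712, 0.702, 0.011, 0.0]
ft_force: [-2.6, -6.1, -0.8]
opening: 51.9
finger_force: 34.9
```

Call:
drive_effector:
  motion: {"ticks": [[0, 0, 0, -0.1], [0, 0, 0, -0.1]]}

```text
time_s: 9.2
tcp_pos: [501.4, -225.1, 150.5]
eef_rot: [0.676, 0.736, 0.012, 0.001]
ft_force: [-2.3, -6.0, -1.3]
opening: 52.1
finger_force: 34.9
```

```bash
python3 -c "
from h import *
s=robot.state();print(s['joint_pos'].round(2),s['tcp_pos'],s['torque'])"
```

```text
[-0.14  0.47  0.67  1.92 -0.41  0.87  0.82] [ 501.38153144 -225.14910775  150.53028308] [-1.22862979  0.3386573  -0.09156673]
```

Call:
drive_effector:
  motion: {"ticks": [[0, 0, -2, 0], [0, 0, -4, 0], [0, 0, -6, 0], [0, 0, -6, 0]]}

```text
time_s: 9.6
tcp_pos: [501.5, -224.9, 156.7]
eef_rot: [0.677, 0.736, 0.012, 0.001]
ft_force: [-3.8, -4.1, 2.5]
opening: 52.0
finger_force: 35.0
```

```bash
python3 -c "
from h import *
print(robot.state()['joint_pos'].round(2))"
```

```text
[-0.14  0.46  0.67  1.92 -0.4   0.88  0.82]
```

Call:
drive_effector:
  motion: {"ticks": [[0, 0, -5, 0], [0, 0, -12, 0], [0, 0, -25, 0], [0, 0, -40, 0], [0, 0, -60, 0], [0, 0, -80, 0], [0, 0, -80, 0], [0, 0, -80, 0]]}

```text
time_s: 10.4
tcp_pos: [501.0, -224.0, 237.4]
eef_rot: [0.675, 0.738, 0.013, 0.001]
ft_force: [-0.9, 0.2, -0.0]
opening: 52.0
finger_force: 34.9
```

```bash
python3 -c "
from h import *
s=robot.state();print(s['joint_pos'].round(2),s['tcp_pos'],R.from_quat(s['eef_rot']).as_matrix().round(4).tolist())
a=grab_frame('side');b=grab_frame('wrist')
cv2.imwrite('pics/l6.png',np.hstack([a['color'][20:320,200:480],b['color'][100:400,100:460]])[:,:,::-1])"
```

```text
[-0.2   0.35  0.73  1.85 -0.3   1.03  0.74] [ 500.98585772 -224.04292367  237.42376659] [[-0.0883, 0.9959, 0.0198], [0.996, 0.0879, 0.0183], [0.0165, 0.0213, -0.9996]]
```

View pics/l6.png

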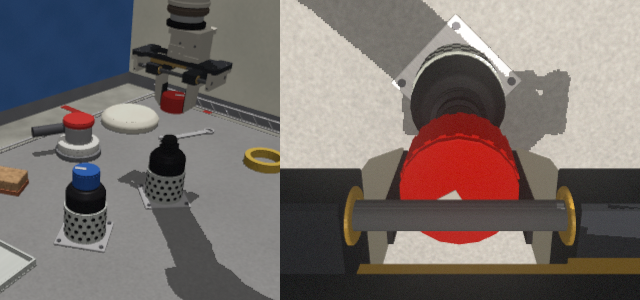

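The cap is off: the side crop shows it in the gripper above the bare neck at (168,140), and the wrist crop shows it still centred between the pads. Carrying it at this height clears the blue cap by about 60 mm.

Call:
drive_effector:
  motion: {"ticks": [[20, 5, 0.5, 0], [60, 16, 1.3, 0], [105, 28, 2.3, 0], [150, 40, 3.3, 0], [195, 51, 4.3, 0], [240, 63, 5.3, 0], [285, 75, 6.3, 0], [330, 87, 7.3, 0], [375, 99, 8.3, 0], [415, 110, 9.2, 0]]}

```text
time_s: 11.5
tcp_pos: [572.8, 201.7, 235.0]
eef_rot: [0.675, 0.738, 0.012, -0.0]
ft_force: [0.9, -0.1, -1.0]
opening: 52.1
finger_force: 34.9
```

Call:
drive_effector:
  motion: {"ticks": [[25, 7, 0.6, 0], [41, 10.7, 0.9, 0], [41, 10.7, 0.9, 0], [41, 10.7, 0.9, 0], [41, 10.7, 0.9, 0]]}

```text
time_s: 12.0
tcp_pos: [580.9, 237.7, 236.1]
eef_rot: [0.677, 0.736, 0.012, 0.001]
ft_force: [0.0, -0.3, -1.4]
opening: 52.2
finger_force: 34.9
```

```bash
python3 -c "
from h import *
s=robot.state();print(s['joint_pos'].round(2),s['tcp_pos'],tool(np.array([581,241,46])-s['tcp_pos']))"
```

```text
[-0.85  0.47  0.57  1.67 -0.29  1.07 -0.11] [580.88229391 237.72414871 236.12177789] [  0.34271506  -3.17104112 190.12328245]
```

Call:
drive_effector:
  motion: {"ticks": [[0, -1, 20, 0], [0, -2, 55, 0], [0, -3, 90, 0], [0, -3, 125, 0], [0, -3, 155, 0], [0, -3, 175, 0], [0, -3, 188, 0], [0, -3, 190, 0], [0, -3, 190, 0], [0, -3, 190, 0]]}

```text
time_s: 13.0
tcp_pos: [582.2, 243.8, 47.6]
eef_rot: [0.676, 0.737, 0.014, 0.001]
ft_force: [0.1, -0.0, -0.1]
opening: 51.6
finger_force: 34.9
```

```bash
python3 -c "
from h import *
s=robot.state();print(s['joint_pos'].round(2),s['tcp_pos'],s['ft_force'])
a=grab_frame('side');b=grab_frame('top')
cv2.imwrite('pics/p7.png',np.hstack([cv2.resize(a['color'][180:380,60:280],None,fx=1.8,fy=1.8),cv2.resize(b['color'][110:310,80:300],None,fx=1.8,fy=1.8)])[:,:,::-1])"
```

```text
[-0.76  0.71  0.45  1.77 -0.45  0.74  0.01] [582.16984342 243.79429425  47.63090903] [ 0.14430402 -0.0005999  -0.09797186]
```

View pics/p7.png

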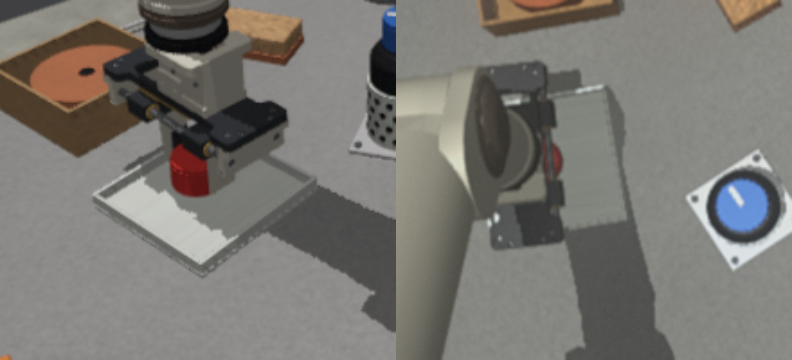

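The cap hangs inside the tray area (side crop about (190,170)), and the gripper stays clear of the wooden box. Lowering slowly until it touches.

Call:
drive_effector:
  motion: {"ticks": [[0, 0, 4, 0], [0, 0, 8, 0], [0, 0, 12, 0], [0, 0, 15, 0], [0, 0, 17, 0], [0, 0, 18, 0], [0, 0, 18, 0]]}

```text
time_s: 13.8
tcp_pos: [581.2, 244.1, 27.9]
eef_rot: [0.675, 0.737, 0.012, 0.0]
ft_force: [0.4, 0.4, -1.5]
opening: 51.4
finger_force: 34.9
```

Call:
drive_effector:
  motion: {"ticks": [[0, 0, 1, 0], [0, 0, 2, 0], [0, 0, 2, 0], [0, 0, 2, 0]]}

```text
time_s: 14.2
tcp_pos: [581.4, 244.2, 26.2]
eef_rot: [0.675, 0.737, 0.013, 0.0]
ft_force: [-0.5, -0.0, -0.3]
opening: 52.1
finger_force: 34.9
```

Call:
drive_effector:
  motion: {"ticks": [[0, 0, 0.5, 0], [0, 0, 1, 0], [0, 0, 1, 0], [0, 0, 1, 0]]}

```text
time_s: 14.6
tcp_pos: [581.5, 244.3, 25.5]
eef_rot: [0.675, 0.737, 0.013, 0.0]
ft_force: [-1.8, -0.5, 4.4]
opening: 51.8
finger_force: 35.0
```

Call:
drive_effector:
  motion: {"ticks": [[0, 0, 0.5, 0], [0, 0, 1, 0], [0, 0, 1, 0], [0, 0, 1, 0]]}

```text
time_s: 15.0
tcp_pos: [581.5, 244.4, 25.3]
eef_rot: [0.675, 0.737, 0.013, 0.0]
ft_force: [-3.1, -0.4, 11.8]
opening: 52.0
finger_force: 35.0
```

Contact at the expected height (TCP about 25.5 mm). Releasing and retreating.

Call:
drive_effector:
  motion: {"ticks": [[0, 0, -1, 0], [0, 0, -1, 0], [0, 0, -1, 0], [0, 0, -1, 0], [0, 0, -1, 0], [0, 0, -1, 0]]}
  jaw: 76

```text
time_s: 15.6
tcp_pos: [581.3, 244.1, 24.9]
eef_rot: [0.675, 0.737, 0.012, 0.0]
ft_force: [-0.3, -0.1, 0.0]
opening: 76.0
finger_force: 0.0
```

Call:
drive_effector:
  motion: {"ticks": [[0, 0, -5, 0], [0, 0, -15, 0], [0, 0, -40, 0], [0, 0, -70, 0], [0, 0, -110, 0], [0, 0, -150, 0], [-45, 0, -170, 0], [-90, 0, -170, 0], [-130, 0, -170, 0], [-130, 0, -170, 0]]}

```text
time_s: 16.6
tcp_pos: [590.7, 102.9, 194.9]
eef_rot: [0.679, 0.734, 0.012, 0.002]
ft_force: [0.8, -0.3, 0.2]
opening: 75.9
finger_force: 0.0
```

Call:
drive_effector:
  motion: {"ticks": [[-45, 0, 0, 0], [-90, 0, 0, 0], [-90, 0, 0, 0], [-90, 0, 0, 0]]}

```text
time_s: 17.0
tcp_pos: [597.9, 20.3, 192.3]
eef_rot: [0.677, 0.736, 0.013, 0.001]
ft_force: [0.4, 1.5, -0.6]
opening: 76.1
finger_force: 0.0
```

```bash
python3 -c "
from h import *
a=grab_frame('side');b=grab_frame('top')
m=blob(redmask(b['color']),(165,200));e=cv2.fitEllipse(cv2.convexHull(cv2.findNonZero(m[2])));print(e,onz(b,e[0],36))
c=blob(redmask(a['color']),(175,285));print(c[:2],two(b,e[0],a,c[0]))
cv2.imwrite('pics/f8.png',np.hstack([cv2.resize(a['color'][180:380,60:280],None,fx=1.8,fy=1.8),cv2.resize(b['color'][110:310,80:300],None,fx=1.8,fy=1.8)])[:,:,::-1])"
```

```text
((158.63803100585938, 199.69677734375), (23.12333106994629, 24.13440704345703), 14.745166778564453) [581.74360438 247.56466039  36.        ]
(array([170.44689119, 283.17227979]), array([156, 268,  30,  31, 772], dtype=int32)) (array([581.68586462, 249.54488966,  21.30387931]), np.float64(4.103442693596143))
```

View pics/f8.png

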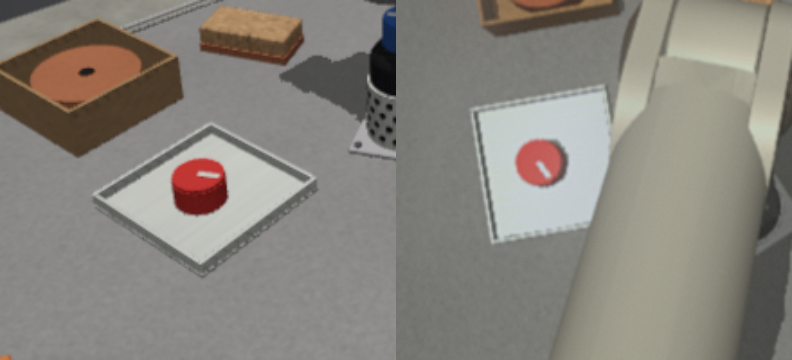

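The cap sits upright, flat and centred in the tray (side crop (200,187), top crop (541,163)), about 6 mm from the tray's centre. The arm is clear.

```bash
python3 -c "
from workcell import robot, grab_frame
print(robot.finish_job())"
```

```text
the job is handed in; nothing more can be done
None
```

The red cap is unscrewed and released open side down on the tray floor, about 6 mm from its centre, with the blue canister untouched; I handed the job in at about 17 s, and the judge's verdict wasn't shown.

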